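# Draw a marked-out flat to the jig stop and bolt it in

### The job

The marked-out steel flat lies in the stop jig with its far part under the stock guard. Press down on its bare top with closed fingers, touching down very slowly and pressing gently so as not to mark the layout (never more than 35 N, even for an instant), and draw it along the jig towards the robot until its near end is right up against the end stop; then push the slide bolt fully in behind it. Keep the flat lying flat and leave the other things on the bench where they are.

Things in the scene. Friction and masses are not known exactly. Their poses are not given: they have to be found in the camera images.
- flat_center (a point): Centre (half-way up) of the marked-out steel flat: dark plate, 150 long (x) x 60 wide x 8 mm thick, 0.42 to 0.71 kg; top face 4 mm above this point. It lies on the jig's bed between rails whose tops are 0.5 mm below its top (1.5 mm play each side), so its sides cannot be gripped. Touch down below 10 mm/s (20 can knock over 35 N). Fingertips pressed on its top with about 12 to 18 N drag it along; bed friction is hidden.
- flat_near (a point): Middle of the flat's near end face (75 mm from its centre along its -x), half-way up. Axes as the flat's: x along its length.
- flat: The flat itself; origin under its centre, 4 mm below flat_center, axes as flat_near.
- stop_face (a point): Point on the bearing face of the end stop at the jig's robot end, 10 mm above the bench. x runs from it along the jig, away from the robot; y to the bolt's side; z up; jig yaw within +-0.35 rad. The flat is home when flat_near meets this face (starts 60 to 95 mm off). The stop block is 15 thick (x -15 to 0), 91 mm wide, its top 4 mm above the flat's top. Rails: x -15 to 145, y +-31.5 to +-45.5 mm.
- guard_edge (a point): Middle of the top near edge of the stock guard, a grey steel roof 91 mm wide and 120 mm long (along x, away from the robot) over the far part of the jig; 30 mm above the bench, screw heads 4 mm higher. Axes as stop_face; 185 mm from the stop face along x. Only the flat's top between stop and guard can be reached.
- bolt_post (a point): Point on the axis of the slide bolt's upright round post, 37.5 mm above the bench: 12 mm diameter from 23 mm below to 3 mm above this point, then a black knob of 16 mm diameter up to 13 mm above it. Axes as stop_face. The bolt is a steel bar 14 x 8 mm lying along y, 159.5 mm from the stop face along x, in a guide with walls 12 mm above the bench on the jig's +y side.
- bolt (a joint): Slide bolt travel in m: 0 = drawn back, 0.050 = fully in, against its end (its bar then crosses the channel 2.5 mm behind the far end of a flat that is home). It grows as the post moves along -y of stop_face; about 2.5 N of friction, stays where left. A flat that is not home blocks it.
- jig: The stop jig that carries all this, fixed to the bench: aluminium base 345 x 125 x 6 mm with a tongue for the bolt; origin on the bench, 100 mm from the stop face along its +x. Axes as stop_face.
- spare_a: Bystander: spare steel flat 170 x 40 x 10 mm lying beside the jig on its -y side; origin under its centre.
- spare_b: Bystander: second spare flat, same size, further out; origin under its centre.
- chisel: Bystander: flat chisel, 170 x 22 x 8 mm, yellow-painted shank, lying on the jig's +y side near the robot; origin on its underside, near the middle.
- wrench: Bystander: steel wrench lying across, just beyond the guard; origin under its middle.
- pliers: Bystander: red-handled pliers 190 mm long, right side of the bench; origin under the pivot.
- clamp: Bystander: steel bar clamp 240 mm long with red handle, left side of the bench; origin under its bar's middle.
- tin: Bystander: round aluminium tin, 90 mm diameter, 30 high, beside the guard on its -y side; origin under its centre.
Mind the look-alikes: they are no part of the job. Leave any green, orange or purple look-alike of the flat alone.

How it is judged:
By the outcome, as a careful person would: the job done as asked, in the order asked, and still so for the second after the job is handed in, with the robot touching nothing.
It also fails if it takes over 67 s, if anything falls off the work surface, if the arm or the gripper's body presses on something with over 40 N, if the wrist force passes 120 N, or if a joint passes its speed limit or range.

### The arm

A 6-joint arm with a two-finger parallel gripper is mounted at the origin on the work surface. World frame = base frame: x ahead of the robot, y to its left, z up, the work surface at z = 0. Lengths are in m, angles in rad, forces in N, time in s.
With the tool pointing down it reaches from about 0.425 to 0.95 m from the base axis. Payload 3.5 kg.
Tool frame: the origin (TCP) lies midway between the tips of the shut fingers; the grasp point (between the pads) lies 19 mm behind it; z points along the fingers, y is the line along which they close (so a half turn about z gives the same grasp; the last joint's range is limited). The gripper opens to 85 mm and grips with 20 to 120 N. Pads are 22 mm wide; open, the fingers measure 114 mm over their backs; the gripper's body (76 mm by 85 mm) begins 54 mm behind the grasp point. The pads swing forward as they close: fully open they stand 13 mm farther back than shut.
Start: joints at [1.08, 0.286, 1.577, -0, 1.279, -0.15], TCP at [0.226, 0.636, 0.231] pointing down, gripper open.
Joint ranges: [-2.77, 2.77], [-0.9, 2.22], [0.21, 2.48], [-1.53, 4.67], [0.24, 2.81], [-2.84, 2.84]. Speed limits (rad/s): [2.79, 2.79, 3.14, 3.14, 3.14, 3.14].

### API

Orientations are given as a unit quaternion [x, y, z, w].
In Python, from plant import get_state, read_camera, ctrl gives the robot as it stands.
- The arm moves only by the shell command python3 -m crank 'ROWS' [FORCE]. ROWS is JSON, a list of rows, each a list of 3 entries, a list of its own where there are three numbers: the shift along the tool's x, y, z in mm, then the turn about the tool's z in degrees, then the closure in counts, from 0 (fully open) to 255 (shut). In form: [[[tx, ty, tz], yaw, claw], ...]. A call has 1 to 10 rows; each row is the pose to reach, as a shift and turn from the pose commanded when the call began, along the tool's axes at that moment; what a row does not reach only later rows make up. A row lasts 1/10 s, in which the tool goes at most 50 mm and 8.59 degrees, less where a joint would pass 70% of its speed; a pose out of reach is approached as far as the arm can. A call with a gripper value outside its range is refused whole. The fingers move at their own pace and stop on an object; FORCE is the grip in N (left out, the last holds). Time passes only in rows, so rows that repeat a pose let the fingers close. It gives the time, the measured TCP pose, the force, the opening and the grip force at its end, in the units of the state.
- get_state(): the state, without advancing time (a new reading comes with each control period).
- read_camera(name): name is "scene" or "top" or "wrist"; returns a dict with "frame" (384x512x3 uint8, blue, green, red), "range_z" (384x512 float32, m along the optical axis (not along the pixel's ray), 0 where there is no reading), "vfov" (degrees; the focal length in pixels is half the picture's height over the tangent of half this angle, whatever the lens; pixels are square), "cx", "cy" (the principal point, pixels), "k1" (the pictures are not rectified: a ray, as slopes to the right and down, at radius r is drawn at 1 + k1 r^2 times it, then the intrinsics apply), "origin" and "orientation" of the camera in the world. Camera axes: x right, y down, z forward; pixel columns grow to the right and rows downward; lengths in m; the calibration is good to about 2 mm. A picture is of the moment at which its call begins.
- ctrl.sign_off(): hands the job in; it is judged then, once.
The state is a dict: "time": time; "qpos": joint angles; "dq": joint speeds; "joint_efforts": joint torques, N m; "eef_pos": TCP position; "tcp_rot": TCP orientation; "contact_force": force on the tool from outside, world axes, zero at the start; "wrist_torque": the same for the moment, N m; "opening": opening from 0.0 (shut) to 1.0 (fully open); "finger_force": force on a finger pad.
Only numpy, scipy, OpenCV 4.12 (cv2) and the standard library are available. Lean on these libraries where they do the work, as an engineer would, in place of code of your own. Each camera call takes 0.05 s, during which the arm holds its last target. There are 200 camera calls.

## Working session

There is one attempt and no reset: what is moved stays moved. The work goes in short steps, Python scripts to look and compute and a shell command to move; the robot and the scene stay as the last step left them, time stands still between calls to the robot, and variables do not carry over. Pictures are saved under pics/ and viewed, at most 10 in all, crops included, and the job is handed in when it is done.

```bash
mkdir -p pics; ls; cat > h.py <<'E'
import numpy as np, cv2
from plant import get_state, read_camera, ctrl
from scipy.spatial.transform import Rotation as R
def cam(n):
    c=read_camera(n); f=c['frame'].shape[0]/2/np.tan(np.radians(c['vfov'])/2)
    c['f']=f; c['R']=R.from_quat(c['orientation']).as_matrix(); c['o']=np.array(c['origin']); return c
def rays(c,uv):
    uv=np.atleast_2d(uv).astype(float); d=(uv-[c['cx'],c['cy']])/c['f']; s=d.copy()
    for _ in range(20): s=d/(1+c['k1']*(s**2).sum(1,keepdims=True))
    return np.c_[s,np.ones(len(s))]
def onplane(c,uv,z):
    w=rays(c,uv)@c['R'].T; return c['o']+w*((z-c['o'][2])/w[:,2:])
def pts(c):
    h,w=c['range_z'].shape; u,v=np.meshgrid(np.arange(w),np.arange(h))
    s=rays(c,np.c_[u.ravel(),v.ravel()]); return (c['o']+(s*c['range_z'].reshape(-1,1))@c['R'].T).reshape(h,w,3)
E
python3 - <<'E'
from h import *
import pickle
for n in ('top','scene'):
    c=cam(n); pickle.dump(c,open(n+'.pkl','wb')); cv2.imwrite(f'pics/{n}0.png',c['frame'])
    print(n,c['o'],c['f'],c['k1'],c['cx'],c['cy']); print(c['R'].round(3))
print(get_state())
E
```

```text
pics
top [0.36879526 0.01251115 1.40917564] 427.31432711117577 -0.06426289497117212 252.22984023366814 191.0101571254451
[[-0.015 -0.993  0.12 ]
 [-1.     0.015  0.003]
 [-0.005 -0.12  -0.993]]
scene [ 1.48684425 -0.38048805  0.83848747] 361.37991379516404 -0.07560453532406587 252.70205962813804 193.0421606115253
[[ 0.363  0.548 -0.753]
 [ 0.932 -0.222  0.288]
 [-0.009 -0.806 -0.591]]
{'time': 0.1, 'qpos': array([ 1.07998191e+00,  2.87126632e-01,  1.57803815e+00,  1.71227325e-05,
        1.27862209e+00, -1.50003968e-01]), 'dq': array([-0.00171693,  0.00021185, -0.00309897,  0.00051094,  0.00052407,
        0.00210504]), 'joint_efforts': array([ 9.13472686e-04, -4.07294548e+01, -2.93698651e+01, -2.15153195e-04,
        3.43584667e-03, -1.69944485e-05]), 'eef_pos': array([0.2253034 , 0.63565052, 0.23004838]), 'tcp_rot': array([ 1.69584056e-01,  9.85515116e-01, -1.03868877e-03, -3.53317522e-04]), 'contact_force': array([ 0.11466952, -0.18452807,  0.24024461]), 'wrist_torque': array([ 0.01868285, -0.03421102,  0.02726084]), 'finger_force': 0.0, 'opening': 1.0014411679610253}
```

View pics/top0.png

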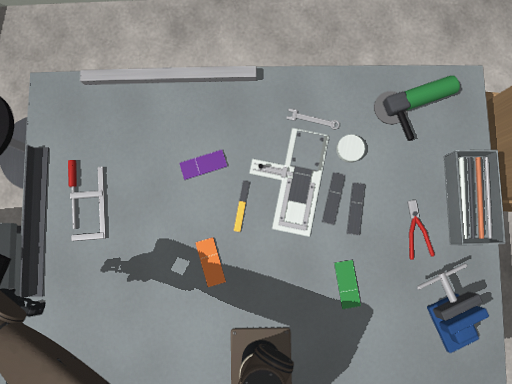

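View pics/scene0.png

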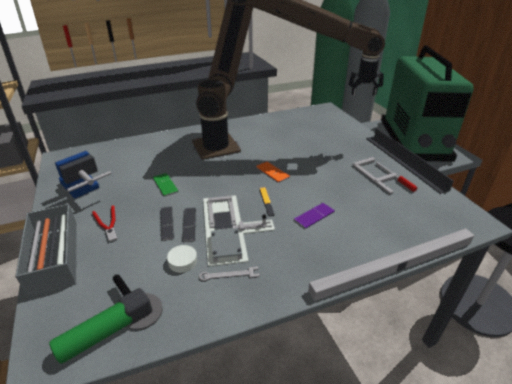

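The top view shows the jig (white frame) at about (295,185). The dark plate inside it at (300,185) fits the flat, since it is the only one between rails and under the guard. The dark plates at (334,198) and (357,208) are the spares, and the purple (204,165), orange (210,261) and green (347,283) ones are look-alikes to leave alone. The bolt knob is at about (262,166). I'll confirm this in one enlarged crop.

```bash
python3 - <<'E'
from h import *
import pickle
c=pickle.load(open('top.pkl','rb'))
cr=c['frame'][115:245,240:380]; cv2.imwrite('pics/crop.png',cv2.resize(cr,None,fx=4.6,fy=4.6,interpolation=cv2.INTER_CUBIC))
g=c['frame'].min(2); P=pts(c)
m=(g>165).astype(np.uint8); m[:,:245]=0;m[:110]=0;m[245:]=0;m[:,335:]=0
n,l,s,_=cv2.connectedComponentsWithStats(m); print(s[1:][s[1:,4]>30])
for uv in [(295,135),(315,180),(300,185),(290,228),(260,166),(265,166)]: print(uv,P[uv[1],uv[0]].round(4),c['frame'][uv[1],uv[0]])
E
```

```text
[[ 287  110    9   10   41]
 [ 297  114   38   15  164]
 [ 249  128   73  109 2387]]
(295, 135) [ 0.7262 -0.1295  0.0076] [216 222 213]
(315, 180) [ 0.5721 -0.1914  0.0092] [227 232 226]
(300, 185) [ 0.5556 -0.1407  0.0133] [93 90 87]
(290, 228) [ 0.4151 -0.1049  0.0041] [227 231 226]
(260, 166) [ 0.6146 -0.0093  0.0502] [35 33 34]
(265, 166) [ 0.621  -0.0265  0.013 ] [102  99  99]
```

View pics/crop.png

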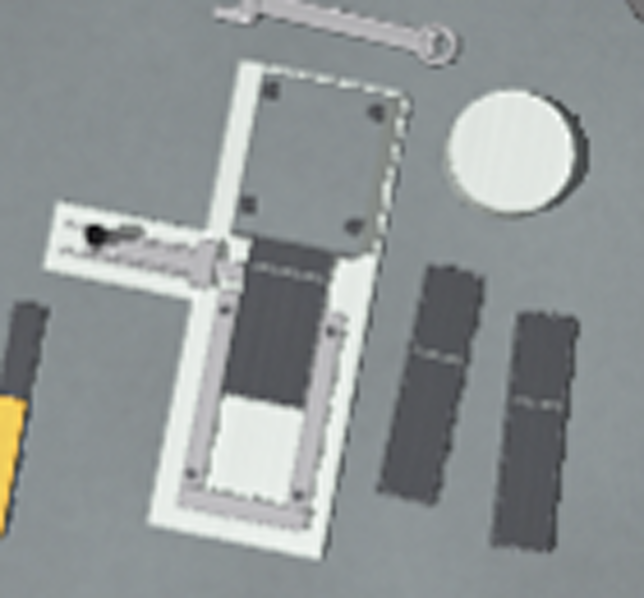

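Crop confirmed: the dark flat sits in the jig, with its near end at crop (263,400) and far part under the guard. The stop is at (258,495) and the bolt knob at (97,236). Next I move over it and measure close up with the wrist camera.

```bash
python3 -m crank '[[[-537,-632,0],0,255],[[-537,-632,0],0,255],[[-537,-632,0],0,255],[[-537,-632,0],0,255],[[-537,-632,0],0,255],[[-537,-632,0],0,255],[[-537,-632,0],0,255],[[-537,-632,0],0,255],[[-537,-632,0],0,255],[[-537,-632,0],0,255]]'
```

```text
time: 1.1
eef_pos: [0.4033, 0.1669, 0.2311]
tcp_rot: [0.169, 0.986, 0.0, 0.0]
contact_force: [1.2, -0.4, 0.4]
opening: -0.0
finger_force: 0.0
```

```bash
python3 -m crank '[[[-213,-251,0],-8.5,255],[[-213,-251,0],-8.5,255],[[-213,-251,0],-8.5,255],[[-213,-251,0],-8.5,255],[[-213,-251,0],-8.5,255],[[-213,-251,0],-8.5,255],[[-213,-251,0],-8.5,255],[[-213,-251,0],-8.5,255],[[-213,-251,0],-8.5,255],[[-213,-251,0],-8.5,255]]'
python3 - <<'E'
from h import *
import pickle
for n in ('top','wrist'):
    c=cam(n); pickle.dump(c,open(n+'1.pkl','wb')); cv2.imwrite(f'pics/{n}1.png',c['frame'])
print(c['o'],c['R'].round(3),c['f'],get_state()['eef_pos'])
E
```

```text
time: 2.1
eef_pos: [0.5197, -0.1379, 0.2308]
tcp_rot: [0.096, 0.995, 0.0, -0.001]
contact_force: [-0.5, 0.4, 0.5]
opening: 0.003
finger_force: 0.0
[ 0.4486511  -0.12311262  0.37432646] [[ 0.189  0.942  0.276]
 [ 0.982 -0.181 -0.054]
 [-0.001  0.282 -0.96 ]] 299.708741135386 [ 0.5198423  -0.13754434  0.23122586]
```

View pics/wrist1.png

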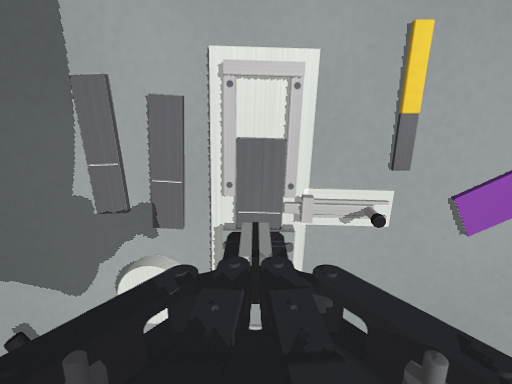

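The wrist view shows the stop bar at v≈62–77, the flat's near edge at v≈138 (u 236–286), rails at u≈229 and 297, and the bolt knob at (378,220). I'll fit the edges.

```bash
cat > meas.py <<'E'
from h import *
def edges(g,fixed,lo,hi,axis,sign):
    out=[]
    for k in fixed:
        p=(g[lo:hi,k] if axis==0 else g[k,lo:hi]); d=sign*np.diff(p); i=int(d.argmax())
        o=0
        if 0<i<len(d)-1:
            a,b,e=d[i-1:i+2]; o=0.5*(a-e)/(a-2*b+e) if a-2*b+e else 0
        t=lo+i+o+.5; out.append((k,t) if axis==0 else (t,k))
    return np.array(out)
E
python3 - <<'E'
from meas import *
import pickle
c=pickle.load(open('wrist1.pkl','rb')); g=cv2.GaussianBlur(c['frame'].min(2).astype(float),(0,0),.8)
def show(n,e,z):
    w=onplane(c,e,z)[:,:2]; vx,vy,x,y=cv2.fitLine(w.astype(np.float32),cv2.DIST_HUBER,0,.01,.01).ravel()
    if abs(vx)>abs(vy): th=np.arctan2(vy,vx) if vx>0 else np.arctan2(-vy,-vx)
    else: th=np.arctan2(-vx,vy) if vy>0 else np.arctan2(vx,-vy)
    print(n,'yaw',round(float(th),4),'pt',x.round(4),y.round(4)); return np.array([x,y]),th
L=show('baseL(-y)',edges(g,range(80,180),200,218,1,1),.006)
Rr=show('baseR(+y)',edges(g,range(80,180),303,325,1,-1),.006)
N=show('base near',edges(g,range(225,305),38,56,0,1),.006)
S=show('stop face top',edges(g,range(242,280),68,88,0,1),.018)
F=show('flat near top',edges(g,range(242,281),125,150,0,-1),.014)
th=np.mean([L[1],Rr[1]]);ex=np.array([np.cos(th),np.sin(th)]);ey=np.array([-ex[1],ex[0]])
print('base width',(Rr[0]-L[0])@ey,'flat gap',(F[0]-S[0])@ex,'near->stop',(S[0]-N[0])@ex)
mid=(L[0]+Rr[0])/2; o=mid+((S[0]-mid)@ex)*ex; print('th',th,'stop_face',o)
# knob: dark blob
m=(c['frame'].max(2)<60).astype(np.uint8); m[:205]=0;m[235:]=0;m[:,:355]=0;m[:,400:]=0
n,l,s,ce=cv2.connectedComponentsWithStats(m);i=1+s[1:,4].argmax();print(s[i],ce[i])
k=onplane(c,ce[i],.0455)[0]; d=k[:2]-o; print('knob',k,'in jig',d@ex,d@ey)
x0=get_state()['eef_pos'][:2]-o; print('tcp in jig',x0@ex,x0@ey)
P=pts(c)
for uv in [(260,90),(260,165),(260,68),(229,130)]: print(P[uv[1],uv[0]].round(4))
t=R.from_quat(get_state()['tcp_rot']).as_matrix(); print(t.round(3), 'tool x angle',np.degrees(np.arctan2(t[1,0],t[0,0])),'want',180+np.degrees(th))
E
```

```text
baseL(-y) yaw -0.2189 pt 0.4784 -0.185
baseR(+y) yaw -0.2182 pt 0.5021 -0.0616
base near yaw -0.2191 pt 0.4 -0.1
stop face top yaw -0.2255 pt 0.4323 -0.1139
flat near top yaw -0.215 pt 0.4979 -0.1237
base width 0.1255764 flat gap 0.0661714 near->stop 0.034548793
th -0.21853328 stop_face [ 0.43301216 -0.11060244]
[371 213  15  15 162] [377.71604938 220.05555556]
knob [ 0.61520444 -0.00775071  0.0455    ] in jig 0.1555610590358766 0.13990448049119691
tcp in jig 0.0906059699143036 -0.007476522843735612
[ 0.444  -0.1165  0.0066]
[ 0.5304 -0.1328  0.0148]
[ 0.4213 -0.1124  0.0187]
[ 0.4816 -0.1611  0.0149]
[[-0.982  0.19  -0.   ]
 [ 0.19   0.982  0.   ]
 [ 0.     0.    -1.   ]] tool x angle 169.0721777047736 want 167.47897
```

```bash
python3 -m crank '[[[-25,7,40],1.6,255],[[-25,7,80],1.6,255],[[-25,7,120],1.6,255],[[-25,7,150],1.6,255],[[-25,7,170],1.6,255],[[-25,7,185],1.6,255],[[-25,7,195],1.6,255],[[-25,7,199],1.6,255],[[-25,7,199],1.6,255],[[-25,7,199],1.6,255]]'
python3 - <<'E'
from h import *
c=cam('wrist'); cv2.imwrite('pics/wrist2.png',c['frame']); s=get_state(); print(s['eef_pos'],s['tcp_rot'],s['contact_force'])
E
```

```text
time: 3.2
eef_pos: [0.547, -0.1371, 0.0335]
tcp_rot: [0.11, 0.994, -0.0, 0.001]
contact_force: [0.2, -0.1, 0.1]
opening: 0.001
finger_force: 0.0
[ 0.54699341 -0.13721624  0.03358262] [ 1.09940166e-01  9.93937511e-01 -3.73150578e-04  1.11603627e-03] [ 0.75398169 -0.24304682  0.21320137]
```

View pics/wrist2.png

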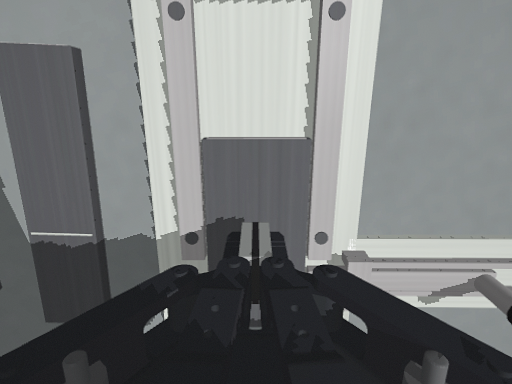

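The fingertips hang centred over the flat, with its near edge at v≈138 and u 202–311. Now the slow descent.

```bash
python3 -m crank '[[[0,0,2],0,255],[[0,0,4],0,255],[[0,0,6],0,255],[[0,0,8],0,255],[[0,0,10],0,255],[[0,0,12],0,255],[[0,0,13],0,255],[[0,0,14],0,255],[[0,0,14.5],0,255],[[0,0,14.5],0,255]]'; python3 -m crank '[[[0,0,0.5],0,255],[[0,0,1],0,255],[[0,0,1.5],0,255],[[0,0,2],0,255]]'
```

```text
time: 4.25
eef_pos: [0.5461, -0.1368, 0.0178]
tcp_rot: [0.11, 0.994, 0.0, -0.0]
contact_force: [0.3, -0.5, 0.3]
opening: 0.0
finger_force: 0.0
time: 4.65
eef_pos: [0.5461, -0.1368, 0.0158]
tcp_rot: [0.11, 0.994, -0.0, 0.0]
contact_force: [0.2, 0.2, -0.2]
opening: 0.003
finger_force: 0.0
```

```bash
python3 -m crank '[[[0,0,0.4],0,255],[[0,0,0.8],0,255],[[0,0,1.2],0,255]]'; python3 -m crank '[[[0,0,0.3],0,255],[[0,0,0.6],0,255]]'
```

```text
time: 4.95
eef_pos: [0.5461, -0.1368, 0.0146]
tcp_rot: [0.11, 0.994, -0.0, -0.0]
contact_force: [0.8, 0.5, -0.8]
opening: -0.002
finger_force: 0.0
time: 5.15
eef_pos: [0.5461, -0.1368, 0.0141]
tcp_rot: [0.11, 0.994, 0.0, -0.0]
contact_force: [-1.0, -0.3, 1.8]
opening: 0.001
finger_force: 1.0
```

Contact begins at z≈0.0141.

```bash
python3 -m crank '[[[0,0,0.2],0,255],[[0,0,0.2],0,255]]'; python3 -m crank '[[[0,0,0.2],0,255],[[0,0,0.2],0,255]]'
```

```text
time: 5.35
eef_pos: [0.5461, -0.1368, 0.0141]
tcp_rot: [0.11, 0.994, 0.0, -0.0]
contact_force: [-1.4, -0.4, 3.1]
opening: -0.001
finger_force: 1.3
time: 5.55
eef_pos: [0.5461, -0.1368, 0.0141]
tcp_rot: [0.11, 0.994, 0.0, -0.0]
contact_force: [-2.5, 1.0, 5.8]
opening: -0.0
finger_force: 2.7
```

```bash
python3 -m crank '[[[0,0,0.2],0,255],[[0,0,0.4],0,255],[[0,0,0.4],0,255]]'; python3 -m crank '[[[0,0,0.2],0,255],[[0,0,0.3],0,255],[[0,0,0.3],0,255]]'
```

```text
time: 5.85
eef_pos: [0.5465, -0.137, 0.0141]
tcp_rot: [0.11, 0.994, -0.0, 0.0]
contact_force: [-2.7, 1.8, 6.9]
opening: 0.001
finger_force: 3.3
time: 6.15
eef_pos: [0.5466, -0.137, 0.014]
tcp_rot: [0.11, 0.994, -0.0, 0.0]
contact_force: [-1.9, 0.2, 7.8]
opening: 0.004
finger_force: 3.9
```

```bash
python3 -m crank '[[[0,0,0.3],0,255],[[0,0,0.6],0,255],[[0,0,0.8],0,255],[[0,0,0.8],0,255]]'
```

```text
time: 6.55
eef_pos: [0.5472, -0.1373, 0.014]
tcp_rot: [0.11, 0.994, -0.0, 0.001]
contact_force: [-3.9, 1.1, 11.3]
opening: -0.002
finger_force: 5.4
```

```bash
python3 -m crank '[[[0,0,0.3],0,255],[[0,0,0.5],0,255],[[0,0,0.5],0,255]]'
```

```text
time: 6.85
eef_pos: [0.5475, -0.1374, 0.014]
tcp_rot: [0.11, 0.994, -0.0, 0.001]
contact_force: [-3.8, 1.2, 12.8]
opening: 0.0
finger_force: 6.3
```

```bash
python3 -m crank '[[[0.5,0,0.2],0,255],[[2,0,0.4],0,255],[[4,0,0.4],0,255],[[6,0,0.4],0,255],[[8,0,0.4],0,255],[[10,0,0.4],0,255]]'; python3 - <<'E'
from meas import *
c=cam('wrist'); g=cv2.GaussianBlur(c['frame'].min(2).astype(float),(0,0),.8)
e=edges(g,range(215,300,3),100,170,0,-1); print(np.median(e[:,1]), onplane(c,e,.014)[:,:2].mean(0), get_state()['eef_pos'], get_state()['contact_force'])
E
```

```text
time: 7.45
eef_pos: [0.5402, -0.1363, 0.0141]
tcp_rot: [0.11, 0.994, -0.001, 0.005]
contact_force: [2.4, -1.2, 7.6]
opening: 0.001
finger_force: 3.7
143.50722216805624 [ 0.49134944 -0.12370752] [ 0.53996802 -0.13624357  0.01405718] [2.53846897 0.20795936 7.81820517]
```

```bash
python3 -m crank '[[[0,0,0.4],0,255],[[1,0,0.8],0,255],[[3,0,1.2],0,255],[[6,0,1.2],0,255],[[9,0,1.2],0,255],[[12,0,1.2],0,255],[[15,0,1.2],0,255]]'; cat > e.py <<'E'
from meas import *
c=cam('wrist'); g=cv2.GaussianBlur(c['frame'].min(2).astype(float),(0,0),.8)
e=edges(g,range(215,300,3),100,170,0,-1); p=onplane(c,e,.014)[:,:2].mean(0); s=get_state()
ex=np.array([np.cos(.2185),-np.sin(.2185)]);ey=np.array([-ex[1],ex[0]]);o=np.array([.43301,-.1106])
print('row',np.median(e[:,1]),'gap',(p-o)@ex,'tcp jig',(s['eef_pos'][:2]-o)@ex,(s['eef_pos'][:2]-o)@ey,'F',s['contact_force'],'rotvec',R.from_quat(s['tcp_rot']).as_matrix()[:2,2])
E
python3 e.py
```

```text
time: 8.2
eef_pos: [0.527, -0.1337, 0.0141]
tcp_rot: [0.11, 0.994, -0.002, 0.007]
contact_force: [2.7, 0.4, 11.9]
opening: 0.001
finger_force: 5.3
row 143.5107956687805 gap 0.04631654397895858 tcp jig 0.09634915504681306 -0.002164220282681683 F [ 1.9908733  -0.19155256 10.77195189] rotvec [ 0.01205344 -0.00527197]
```

```bash
python3 -m crank '[[[1,0,0.2],0,255],[[4,0,0.4],0,255],[[7,0,0.5],0,255],[[10,0,0.5],0,255],[[13,0,0.5],0,255],[[16,0,0.5],0,255],[[19,0,0.5],0,255],[[22,0,0.5],0,255],[[25,0,0.5],0,255],[[28,0,0.5],0,255]]'; python3 e.py
```

```text
time: 9.25
eef_pos: [0.5005, -0.128, 0.014]
tcp_rot: [0.11, 0.994, -0.002, 0.007]
contact_force: [3.3, -0.8, 12.6]
opening: 0.0
finger_force: 6.2
row 143.55753851555625 gap 0.019175673803697457 tcp jig 0.06919361391512181 -0.0023879981646743056 F [ 3.18615961 -1.3401716  12.42856491] rotvec [ 0.01364485 -0.00616337]
```

```bash
python3 -m crank '[[[2,0,0],0,255],[[4,0,0],0,255],[[6,0,0],0,255],[[8,0,0],0,255],[[10,0,0],0,255],[[11.5,0,0],0,255],[[13,0,0],0,255],[[14,0,0],0,255],[[15,0,0],0,255]]'; python3 e.py
```

```text
time: 10.2
eef_pos: [0.4859, -0.1249, 0.014]
tcp_rot: [0.11, 0.994, -0.002, 0.007]
contact_force: [3.6, -0.9, 13.1]
opening: -0.004
finger_force: 6.3
row 143.57049827394576 gap 0.004367085625462252 tcp jig 0.054668792750378295 -0.0024331421303946162 F [ 4.57797164 -0.44179809 12.81658058] rotvec [ 0.01419755 -0.00643358]
```

```bash
python3 -m crank '[[[0.5,0,0],0,255],[[1,0,0],0,255],[[1.5,0,0],0,255],[[2,0,0],0,255],[[2.5,0,0],0,255],[[3,0,0],0,255],[[3.5,0,0],0,255],[[4,0,0],0,255]]';python3 e.py;  python3 -m crank '[[[0.5,0,0],0,255],[[1,0,0],0,255],[[1.5,0,0],0,255],[[2,0,0],0,255]]'; python3 e.py
```

```text
time: 11.05
eef_pos: [0.4821, -0.124, 0.014]
tcp_rot: [0.11, 0.994, -0.002, 0.008]
contact_force: [3.8, -1.1, 12.6]
opening: 0.001
finger_force: 6.3
row 143.70026883571649 gap 0.00045457043782067826 tcp jig 0.05079074160520665 -0.002471241655561686 F [ 3.21852597 -1.2914854  13.70590258] rotvec [ 0.01433068 -0.0064662 ]
time: 11.5
eef_pos: [0.4802, -0.1236, 0.014]
tcp_rot: [0.11, 0.994, -0.002, 0.008]
contact_force: [4.4, -1.2, 12.7]
opening: -0.002
finger_force: 6.3
row 104.42891926674197 gap -0.017749046865151198 tcp jig 0.04883423474915831 -0.0024560570550147347 F [ 3.71366505 -0.51566394 12.52157367] rotvec [ 0.01438723 -0.00651621]
```

```bash
python3 -m crank '[[[0.5,0,0],0,255],[[1,0,0],0,255],[[1.5,0,0],0,255],[[2,0,0],0,255]]';python3 - <<'E'
from h import *
c=cam('wrist'); cv2.imwrite('pics/wrist3.png',cv2.resize(c['frame'][80:200,170:340],None,fx=4,fy=4,interpolation=2)); print(get_state()['contact_force'])
E
```

```text
time: 11.95
eef_pos: [0.4783, -0.1232, 0.014]
tcp_rot: [0.11, 0.994, -0.002, 0.008]
contact_force: [3.6, -0.7, 13.0]
opening: -0.006
finger_force: 6.4
[ 3.45892269 -0.02749142 13.19502691]
```

View pics/wrist3.png

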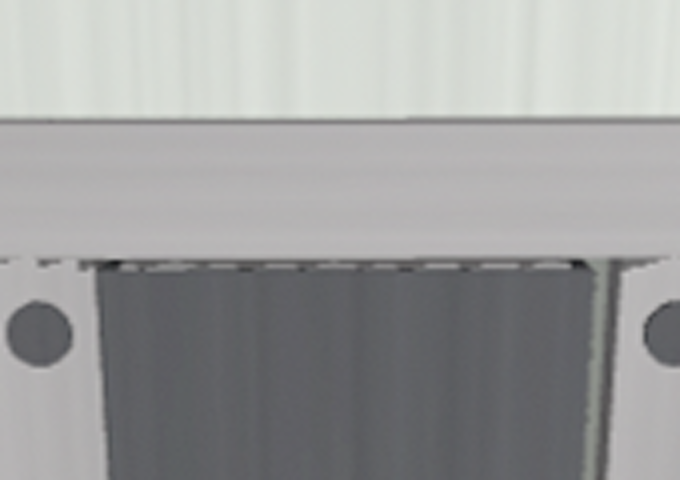

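The flat's near edge is at crop row ≈265, practically against the stop edge at row ≈262. I'll creep on until the horizontal force rises.

```bash
python3 -m crank '[[[0.3,0,0],0,255],[[0.6,0,0],0,255],[[0.9,0,0],0,255],[[1.2,0,0],0,255],[[1.5,0,0],0,255]]';python3 -m crank '[[[0.3,0,0],0,255],[[0.6,0,0],0,255],[[0.9,0,0],0,255],[[1.2,0,0],0,255],[[1.2,0,0],0,255]]'
```

```text
time: 12.5
eef_pos: [0.4768, -0.1229, 0.014]
tcp_rot: [0.11, 0.994, -0.002, 0.008]
contact_force: [3.7, -1.0, 12.4]
opening: -0.005
finger_force: 6.4
time: 13.0
eef_pos: [0.476, -0.1227, 0.014]
tcp_rot: [0.11, 0.994, -0.003, 0.008]
contact_force: [4.8, -0.4, 11.6]
opening: 0.006
finger_force: 5.8
```

```bash
python3 -m crank '[[[0.4,0,0.2],0,255],[[0.8,0,0.3],0,255],[[1.2,0,0.3],0,255],[[1.6,0,0.3],0,255],[[1.6,0,0.3],0,255]]';python3 - <<'E'
from h import *
c=cam('wrist'); cv2.imwrite('pics/wrist4.png',cv2.resize(c['frame'][130:160,180:340],None,fx=5,fy=10,interpolation=2)); print(get_state()['contact_force'])
E
```

```text
time: 13.5
eef_pos: [0.4748, -0.1225, 0.014]
tcp_rot: [0.11, 0.994, -0.003, 0.009]
contact_force: [4.2, -1.5, 12.3]
opening: 0.001
finger_force: 6.2
[ 4.747245   -1.8306587  13.23276087]
```

View pics/wrist4.png

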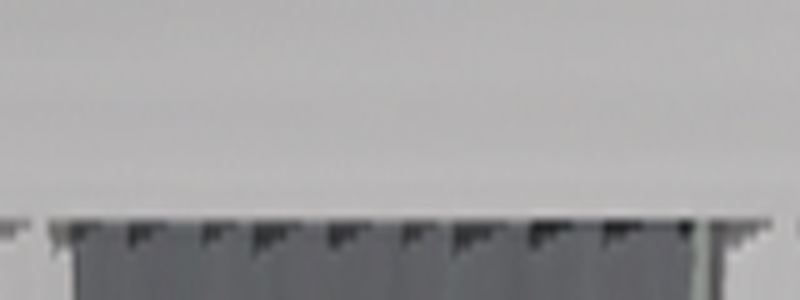

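```bash
python3 -m crank '[[[0.4,0,0.3],0,255],[[0.8,0,0.5],0,255],[[1.2,0,0.5],0,255],[[1.6,0,0.5],0,255],[[2,0,0.5],0,255],[[2,0,0.5],0,255]]';python3 -m crank '[[[0.5,0,0],0,255],[[1,0,0.2],0,255],[[1.5,0,0.2],0,255],[[2,0,0.2],0,255]]'
```

```text
time: 14.15
eef_pos: [0.4736, -0.1224, 0.014]
tcp_rot: [0.11, 0.994, -0.003, 0.009]
contact_force: [5.1, -1.0, 13.8]
opening: -0.003
finger_force: 6.9
time: 14.55
eef_pos: [0.4719, -0.1221, 0.014]
tcp_rot: [0.11, 0.994, -0.003, 0.01]
contact_force: [6.6, -1.3, 14.1]
opening: -0.001
finger_force: 7.1
```

```bash
python3 -m crank '[[[0.6,0,0.1],0,255],[[1.2,0,0.2],0,255],[[1.8,0,0.2],0,255],[[2.4,0,0.2],0,255],[[2.4,0,0.2],0,255]]';python3 -m crank '[[[0,0,-0.5],0,255],[[0,0,-1],0,255],[[0,0,-1.5],0,255],[[0,0,-2],0,255],[[0,0,-3],0,255],[[0,0,-4],0,255],[[0,0,-6],0,255],[[0,0,-12],0,255],[[0,0,-30],0,255],[[0,0,-70],0,255]]'; python3 -m crank '[[[0,0,-50],0,255],[[0,0,-100],0,255],[[0,0,-130],0,255],[[0,0,-130],0,255],[[0,0,-130],0,255]]'
python3 - <<'E'
from h import *
for n in ('wrist','top'):
    c=cam(n); cv2.imwrite(f'pics/{n}5.png',c['frame'])
    import pickle; pickle.dump(c,open(n+'5.pkl','wb'))
s=get_state();print(s['eef_pos'],s['tcp_rot'])
E
```

```text
time: 15.05
eef_pos: [0.4698, -0.1217, 0.014]
tcp_rot: [0.11, 0.994, -0.003, 0.01]
contact_force: [6.8, -1.3, 15.0]
opening: 0.002
finger_force: 7.4
time: 16.05
eef_pos: [0.4577, -0.116, 0.0751]
tcp_rot: [0.11, 0.994, 0.002, -0.005]
contact_force: [0.3, 0.7, 0.4]
opening: 0.002
finger_force: 0.0
time: 16.55
eef_pos: [0.4611, -0.1176, 0.2082]
tcp_rot: [0.11, 0.994, 0.0, -0.0]
contact_force: [-0.1, 0.6, -0.8]
opening: -0.002
finger_force: 0.0
[ 0.46011393 -0.11716412  0.20605395] [ 1.09961474e-01  9.93933387e-01  7.76121010e-04 -2.07226089e-03]
```

View pics/wrist5.png

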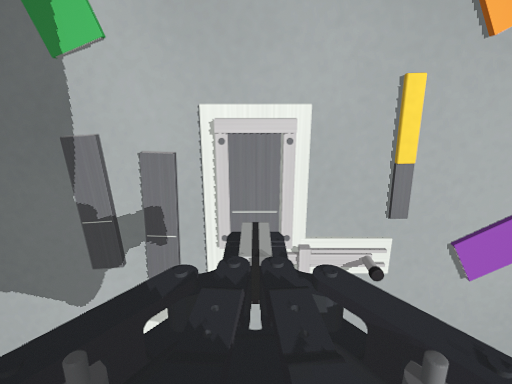

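The flat is against the stop: no bed shows between the bar (v≈133) and the plate. The knob is at (376,272). I'll re-measure the knob.

```bash
python3 - <<'E'
from h import *
import pickle
ex=np.array([np.cos(.2185),-np.sin(.2185)]);ey=np.array([-ex[1],ex[0]]);o=np.array([.43301,-.1106])
for n,(a,b,l,r) in {'wrist1':(205,235,355,400),'wrist5':(258,288,358,395),'top5':(155,178,250,272),'top':(155,178,250,272)}.items():
    c=pickle.load(open(n+'.pkl','rb')); m=np.zeros((384,512),np.uint8); m[a:b,l:r]=c['frame'].max(2)[a:b,l:r]<70
    _,_,s,ce=cv2.connectedComponentsWithStats(m);i=1+s[1:,4].argmax()
    k=onplane(c,ce[i],.0465)[0][:2]; print(n,s[i],ce[i],k,(k-o)@ex,(k-o)@ey)
s=get_state(); t=s['eef_pos'][:2]; print('tcp',t,(t-o)@ex,(t-o)@ey, s['eef_pos'][2])
M=R.from_quat(s['tcp_rot']).as_matrix(); print(M.round(4))
E
```

```text
wrist1 [371 213  15  15 163] [377.71165644 220.09815951] [ 0.61475138 -0.00811082] 0.15520411678967944 0.13944762902605826
wrist5 [369 267  15  14 163] [375.6993865  273.36196319] [ 0.61418123 -0.00813963] 0.1546537692966704 0.13929591366662786
top5 [259 164   4   4  15] [260.4 165.6] [ 0.61652163 -0.01069832] 0.15749316338352345 0.13730538151119742
top [259 164   4   4  15] [260.4 165.6] [ 0.61652163 -0.01069832] 0.15749316338352345 0.13730538151119742
tcp [ 0.46011393 -0.11716412] 0.027882376021337044 -0.0005328557103700375 0.20605394972493368
[[-0.9758  0.2186 -0.0039]
 [ 0.2186  0.9758  0.002 ]
 [ 0.0043  0.0011 -1.    ]]
```

```bash
python3 -m crank '[[[-128,175,0],0,255],[[-128,175,0],0,255],[[-128,175,0],0,255],[[-128,175,0],0,255],[[-128,175,0],0,255],[[-128,175,0],0,255],[[-128,175,40],0,255],[[-128,175,80],0,255],[[-128,175,100],0,255],[[-128,175,100],0,255]]'
python3 - <<'E'
from h import *
c=cam('wrist'); cv2.imwrite('pics/wrist6.png',c['frame']); s=get_state()
ex=np.array([np.cos(.2185),-np.sin(.2185)]);ey=np.array([-ex[1],ex[0]]);o=np.array([.43301,-.1106]); t=s['eef_pos'][:2];print((t-o)@ex,(t-o)@ey,s['eef_pos'])
E
```

```text
time: 17.65
eef_pos: [0.6196, 0.0244, 0.1021]
tcp_rot: [0.11, 0.994, -0.0, -0.006]
contact_force: [0.1, 0.8, -0.8]
opening: 0.004
finger_force: 0.0
0.1550305519312611 0.17264950979930072 [0.62177896 0.02433926 0.10514119]
```

View pics/wrist6.png

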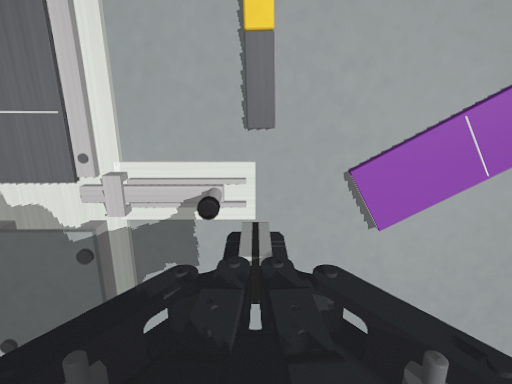

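The knob is at (208,208) and the fingers hang to its outer (+y) side, clear of the chisel and the purple plate. Next: descend and push.

```bash
python3 -m crank '[[[0,0,30],0,255],[[0,0,55],0,255],[[0,0,70],0,255],[[0,0,78],0,255],[[0,0,81],0,255],[[0,0,81],0,255],[[0,-2,81],0,255],[[0,-4,81],0,255],[[0,-6,81],0,255],[[0,-8,81],0,255]]'; python3 -m crank '[[[0,-3,0],0,255],[[0,-6,0],0,255],[[0,-9,0],0,255],[[0,-12,0],0,255],[[0,-15,0],0,255],[[0,-18,0],0,255]]'
```

```text
time: 18.7
eef_pos: [0.6231, 0.0169, 0.0278]
tcp_rot: [0.11, 0.994, -0.0, 0.0]
contact_force: [1.1, 0.3, -0.1]
opening: 0.003
finger_force: 0.0
time: 19.3
eef_pos: [0.619, -0.0005, 0.0274]
tcp_rot: [0.11, 0.994, 0.0, 0.0]
contact_force: [0.6, 2.2, 0.5]
opening: 0.001
finger_force: 1.4
```

```bash
python3 -m crank '[[[0,-4,0],0,255],[[0,-8,0],0,255],[[0,-12,0],0,255],[[0,-16,0],0,255],[[0,-20,0],0,255],[[0,-24,0],0,255],[[0,-27,0],0,255],[[0,-29,0],0,255],[[0,-31,0],0,255],[[0,-33,0],0,255]]'; python3 -m crank '[[[0,-1,0],0,255],[[0,-2,0],0,255],[[0,-3,0],0,255],[[0,-4,0],0,255]]'
```

```text
time: 20.3
eef_pos: [0.6117, -0.0328, 0.0273]
tcp_rot: [0.11, 0.994, -0.0, 0.0]
contact_force: [0.4, 2.6, 1.0]
opening: -0.002
finger_force: 1.3
time: 20.7
eef_pos: [0.6113, -0.0348, 0.0274]
tcp_rot: [0.111, 0.994, 0.002, 0.0]
contact_force: [3.2, 10.2, 1.4]
opening: 0.002
finger_force: 5.4
```

```bash
python3 -m crank '[[[0,-0.5,0],0,255],[[0,-1,0],0,255],[[0,-1.5,0],0,255],[[0,-1.5,0],0,255]]'; python3 -m crank '[[[0,4,0],0,255],[[0,10,0],0,255],[[0,16,0],0,255],[[0,20,0],0,255],[[0,20,-40],0,255],[[0,20,-80],0,255],[[0,20,-120],0,255],[[0,20,-120],0,255],[[0,20,-120],0,255]]'
python3 - <<'E'
from h import *
c=cam('wrist'); cv2.imwrite('pics/wrist7.png',c['frame']); s=get_state()
ex=np.array([np.cos(.2185),-np.sin(.2185)]);ey=np.array([-ex[1],ex[0]]);o=np.array([.43301,-.1106])
m=(c['frame'].max(2)<70).astype(np.uint8); n,_,st,ce=cv2.connectedComponentsWithStats(m)
for i in range(1,n):
    if 60<st[i,4]<800:
        k=onplane(c,ce[i],.0465)[0][:2]; print(st[i],(k-o)@ex,(k-o)@ey)
print(s['contact_force'])
E
```

```text
time: 21.1
eef_pos: [0.6113, -0.0348, 0.0275]
tcp_rot: [0.111, 0.994, 0.003, 0.001]
contact_force: [4.4, 12.4, -0.3]
opening: 0.007
finger_force: 6.3
time: 22.0
eef_pos: [0.6157, -0.0188, 0.1489]
tcp_rot: [0.11, 0.994, -0.0, 0.001]
contact_force: [-0.5, -1.0, -0.3]
opening: 0.0
finger_force: 0.0
[202 170  18  19 261] 0.15468685590985265 0.09198734981215495
[ 68 217  12  12  88] 0.19529577875400356 -0.03149012408009385
[152 216  13  13 130] 0.19428613451825452 0.04350052167730895
[ 83 294  13  12 123] 0.2746078912771078 -0.02945401594335544
[-0.3525806   0.52173656 -0.59035491]
```

View pics/wrist7.png

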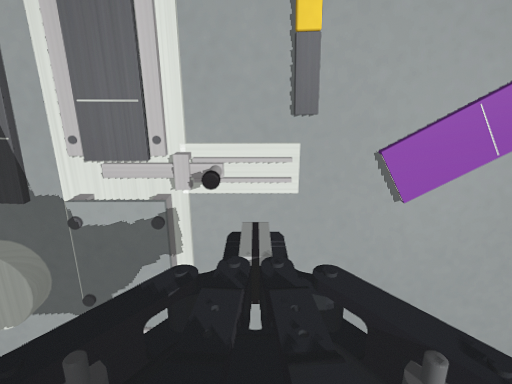

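The bar now crosses the channel behind the flat, with the flat's far edge at v≈160, the bar at v≈170 and its tip at u≈103. Measured travel is about 47–48 mm, so I'll push once more, harder, to be sure it's at its end.

```bash
python3 -m crank '[[[0,0,40],0,255],[[0,0,80],0,255],[[0,0,110],0,255],[[0,0,120],0,255],[[0,-8,120],0,255],[[0,-14,120],0,255],[[0,-18,120],0,255],[[0,-20,120],0,255],[[0,-21,120],0,255],[[0,-22,120],0,255]]'; python3 -m crank '[[[0,-0.6,0],0,255],[[0,-1.2,0],0,255],[[0,-1.8,0],0,255],[[0,-2.4,0],0,255],[[0,-2.4,0],0,255]]'; python3 -c "
from h import *
import pickle
c=cam('scene');pickle.dump(c,open('scene8.pkl','wb'))"
```

```text
time: 23.05
eef_pos: [0.6124, -0.0353, 0.0289]
tcp_rot: [0.112, 0.994, 0.005, 0.003]
contact_force: [6.9, 18.6, -4.6]
opening: -0.0
finger_force: 9.7
time: 23.55
eef_pos: [0.6124, -0.0354, 0.029]
tcp_rot: [0.112, 0.994, 0.007, 0.003]
contact_force: [7.5, 22.7, -5.6]
opening: -0.001
finger_force: 11.9
```

```bash
python3 -m crank '[[[0,5,0],0,255],[[0,12,0],0,255],[[0,18,0],0,255],[[0,22,0],0,255],[[0,22,0],0,255],[[0,22,-40],0,255],[[0,22,-80],0,255],[[0,22,-120],0,255],[[0,22,-120],0,255],[[0,22,-120],0,255]]'
python3 - <<'E'
from h import *
import pickle
c=cam('wrist'); ex=np.array([np.cos(.2185),-np.sin(.2185)]);ey=np.array([-ex[1],ex[0]]);o=np.array([.43301,-.1106])
m=(c['frame'].max(2)<70).astype(np.uint8); n,_,st,ce=cv2.connectedComponentsWithStats(m)
for i in range(1,n):
    if 60<st[i,4]<800:
        k=onplane(c,ce[i],.0465)[0][:2]; print(st[i],(k-o)@ex,(k-o)@ey)
a=cam('top'); b=pickle.load(open('top.pkl','rb'))
m=np.zeros((384,512),np.uint8); m[155:185,250:290]=a['frame'].max(2)[155:185,250:290]<70
_,_,s,ce=cv2.connectedComponentsWithStats(m); i=1+s[1:,4].argmax(); k=onplane(a,ce[i],.0465)[0][:2]; print('top knob',s[i],(k-o)@ex,(k-o)@ey)
# flat near edge / stop in top view: column profile
print(a['frame'].min(2)[208:236,296], b['frame'].min(2)[196:236,296])
E
```

```text
time: 24.6
eef_pos: [0.6152, -0.0215, 0.149]
tcp_rot: [0.11, 0.994, -0.0, 0.002]
contact_force: [-1.3, 0.7, -1.4]
opening: 0.002
finger_force: 0.0
[205 170  18  19 261] 0.15471155163848344 0.09188728374595706
[155 216  13  13 133] 0.1942843285816286 0.043358624071657394
[ 86 294  13  12 122] 0.27464068318452567 -0.029473057590175187
top knob [250 166  34  19 201] 0.13718148521463636 0.09719658176181238
[ 97  98  98  97  96  95  96  96  95  97  96  93  93  93  92  91 173 215
 208 205 194 227 244 243 246 228 168 150] [ 86  85  85  84  81  90 191 234 230 229 228 229 229 228 228 228 229 230
 229 229 229 229 229 230 231 233 211 160 173 193 188 186 176 212 232 231
 235 211 152 136]
```

```bash
python3 -c "
from plant import ctrl
print(ctrl.sign_off())"
```

```text
the job is handed in; nothing more can be done
None
```

The flat is drawn up against the end stop, the slide bolt is pushed in behind it to a hard stop, the robot is clear of everything, and the job is handed in at about 25 s. The highest pressing force I read was about 15 N, and the images put bolt travel at 47–48 mm of the nominal 50.

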